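# Release the inspected wafer: three switch keys in order

## Task

The wafer on the inspection stage is done, so release its chuck with the three white desk switch boxes: lightly press the round key down until it stays down, then the square key, then the long bar key. Only press the keys: do not press hard, do not lift, tip or shove the boxes, do not touch the stage, and leave the cassette, wafer case, wand and loupe where they are.

Things in the scene. Friction and masses are not known exactly. Their poses are not given: they have to be found in the camera images.
- round_box: loose white desk switch box on four rubber feet, 80 (its x) x 104 (its y) x 40 mm high, about 0.6 kg; its one black key, a flat round black cap, 56 mm in diameter, stands centred on its top. All three boxes are alike but for the shape of the cap. Origin: centre of the underside, z up. Not to be lifted or shoved.
- round_top (a point): centre of the top of the round key's cap (10 mm thick); 70 mm above the bench at first, 64 mm once latched; 20 mm clear gap under the cap. Pressed down, the sprung cap gives about 2 mm, then at about 2.5 N the key sinks 6 mm and latches; then the cap gives 7 mm more (to about 9 N) and is solid. Let go, the cap springs back and the key stays down.
- round_key (a joint): how far the round key is latched down, m: 0 = up (as at the start), 0.006 = fully down; it stays where it is left (friction, no return spring).
- square_box: loose white desk switch box on four rubber feet, 80 (its x) x 104 (its y) x 40 mm high, about 0.6 kg; its one black key, a flat square black cap, 50 x 50 mm, stands centred on its top. All three boxes are alike but for the shape of the cap. Origin: centre of the underside, z up. Not to be lifted or shoved.
- square_top (a point): centre of the top of the square key's cap (10 mm thick); 70 mm above the bench at first, 64 mm once latched; 20 mm clear gap under the cap. Pressed down, the sprung cap gives about 2 mm, then at about 2.5 N the key sinks 6 mm and latches; then the cap gives 7 mm more (to about 9 N) and is solid. Let go, the cap springs back and the key stays down.
- square_key (a joint): how far the square key is latched down, m: 0 = up (as at the start), 0.006 = fully down; it stays where it is left (friction, no return spring).
- bar_box: loose white desk switch box on four rubber feet, 80 (its x) x 104 (its y) x 40 mm high, about 0.6 kg; its one black key, a long narrow flat black cap, 22 mm along the box's x and 86 mm along its y, stands centred on its top. All three boxes are alike but for the shape of the cap. Origin: centre of the underside, z up. Not to be lifted or shoved.
- bar_top (a point): centre of the top of the bar key's cap (10 mm thick); 70 mm above the bench at first, 64 mm once latched; 20 mm clear gap under the cap. Pressed down, the sprung cap gives about 2 mm, then at about 2.5 N the key sinks 6 mm and latches; then the cap gives 7 mm more (to about 9 N) and is solid. Let go, the cap springs back and the key stays down.
- bar_key (a joint): how far the bar key is latched down, m: 0 = up (as at the start), 0.006 = fully down; it stays where it is left (friction, no return spring).
- cassette: loose black wafer cassette, an open-topped box about 120 x 118 x 105 mm with thin wafers standing in it; origin at the centre of its underside. Leave alone.
- wafer_case: loose flat round pale wafer case lying on the bench, 116 mm in diameter, 20 mm high; origin at the centre of its underside. Leave alone.
- wand: loose black wafer wand lying on the bench, 12 mm high, reaching from 50 mm behind to 95 mm ahead of its origin along its x; origin on the bench under its handle. Leave alone.
- loupe: loose black eye loupe standing upright, 44 mm in diameter, 42 mm high; origin at the centre of its underside. Leave alone.
- stage: fixed low inspection stage beyond the boxes: dark base 190 x 210 mm, round aluminium chuck with a wafer on it, 51 mm high in all; origin at the centre of its underside. Not touched.
Mind the look-alikes: they are no part of the job. Leave any yellow look-alike of the square_box alone.

How it is judged:
By the outcome, as a careful person would: the job done as asked, in the order asked, and still so for the second after the job is handed in, with the robot touching nothing.
It also fails if it takes over 51 s, if anything falls off the work surface, if the arm or the gripper's body presses on something with over 40 N, if the wrist force passes 120 N, or if a joint passes its speed limit or range.

## Robot

A 6-joint arm with a two-finger parallel gripper is mounted at the origin on the work surface. World frame = base frame: x ahead of the robot, y to its left, z up, the work surface at z = 0. Lengths are in m, angles in rad, forces in N, time in s.
With the tool pointing down it reaches from about 0.3 to 0.85 m from the base axis. Payload 5.4 kg.
Tool frame: the origin (TCP) lies at the very end of the fingers, on their centre line; the grasp point (between the pads) lies 19 mm behind it; z points along the fingers, y is the line along which they close (so a half turn about z gives the same grasp; the last joint's range is limited). The gripper opens to 85 mm and grips with 20 to 120 N. Pads are 22 mm wide; open, the fingers measure 114 mm over their backs; the gripper's body (76 mm by 85 mm) begins 54 mm behind the grasp point. The pads swing forward as they close: fully open they stand 13 mm farther back than shut.
Start: joints at [-0.21, 0.158, 1.597, -0, 1.386, -0.21], TCP at [0.575, -0, 0.231] pointing down, gripper open.
Joint ranges: [-2.91, 2.91], [-0.94, 2.29], [0.18, 2.7], [-1.29, 4.43], [0.17, 2.64], [-3, 3]. Speed limits (rad/s): [2.57, 2.57, 3.14, 3.14, 3.14, 3.14].

## Interface

Orientations are given as a 3x3 rotation matrix whose columns are the frame's x, y, z axes.
In Python, from rig import arm gives the robot as it stands. Calls block until the motion is done:
- arm.move_pose(position, orientation): joint-space move of the TCP to a pose.
- arm.line_to(position, rot=None, vel=0.15, stop_force=None): straight line of the TCP; rot=None keeps the orientation; vel is the mean speed in m/s. With stop_force (N) it stops when the force on the tool has changed by that much, and returns True; else False.
- arm.move_joints(angles): joint-space move.
- arm.grip(opening, strength=None): finger opening in m; strength is the grip in N (None keeps the last); returns when the fingers have stopped.
- arm.sleep(seconds).
- arm.ik(position, orientation): joint angles nearest the present ones, or None.
- arm.state(): the state.
- arm.get_image(name): name is "scene" or "side" or "wrist"; returns a dict with "frame" (400x640x3 uint8, blue, green, red), "z_map" (400x640 float32, m along the optical axis (not along the pixel's ray), 0 where there is no reading), "K" (3x3 intrinsics, pixels), "R" (3x3) and "t" (3): a world point X has camera coordinates R X + t; the wrist camera has in their place "tool_from_camera" (4x4, takes a point from camera to tool coordinates, whose origin is the TCP and whose axes are the flange's). Camera axes: x right, y down, z forward; pixel columns grow to the right and rows downward; lengths in m; the calibration is good to about 2 mm. The wrist camera is an equidistant fisheye: a pixel r from the principal point sees the ray r / f radians off the axis. A picture is of the moment at which its call begins: read the wrist's pose just before it.
A pose or a line that the arm cannot do raises arm.Unreachable and nothing moves.
- arm.close_job(): hands the job in; it is judged then, once.
The state is a dict: "clock": time; "joint_pos": joint angles; "qvel": joint speeds; "joint_efforts": joint torques, N m; "eef_pos": TCP position; "eef_rot": TCP orientation; "wrist_force": force on the tool from outside, world axes, zero at the start; "moment": the same for the moment, N m; "opening": finger opening in m; "grasp_force": force on a finger pad.
Only numpy, scipy, OpenCV 4.12 (cv2) and the standard library are available. Lean on these libraries where they do the work, as an engineer would, in place of code of your own. Each camera call takes 0.05 s, during which the arm holds its last target. There are 200 camera calls.

## Working session

There is one attempt and no reset: what is moved stays moved. The work goes in short steps, each a Python script; the robot and the scene stay as the last script left them, time stands still between calls to the robot, and variables do not carry over. Pictures are saved under pics/ and viewed, at most 10 in all, crops included, and the job is handed in when it is done.

```bash
mkdir -p pics; ls; python3 - <<'E'
from rig import arm
import cv2,numpy as np,pickle
d={n:arm.get_image(n) for n in("scene","side")}
pickle.dump(d,open('d.pkl','wb'))
for n in d:
    cv2.imwrite(f'pics/{n}.png',d[n]['frame']); print(n,d[n]['K'],d[n]['R'],d[n]['t'])
s=arm.state();print(s['clock'],s['wrist_force'],s['eef_rot'])
E
```

```text
pics
scene [[458.24363555   0.         318.413377  ]
 [  0.         458.24363555 194.05552846]
 [  0.           0.           1.        ]] [[-0.59923068  0.80057511  0.00144431]
 [ 0.43039314  0.32366953 -0.84261485]
 [-0.67504395 -0.50429905 -0.53851475]] [ 0.31234719 -0.18355836  1.89102098]
side [[455.04900003   0.         324.72956787]
 [  0.         455.04900003 200.22266288]
 [  0.           0.           1.        ]] [[ 0.97741012 -0.21131909  0.00370232]
 [-0.09809454 -0.46909185 -0.87768462]
 [ 0.18720825  0.85749465 -0.47922437]] [-0.52485668  0.12097003  1.32178011]
0.1 [-0.3814064   0.33185102  0.04318444] [[-8.94986789e-06  9.99998508e-01 -1.72734878e-03]
 [ 9.99999935e-01  9.57161038e-06  3.59932404e-04]
 [ 3.59948400e-04 -1.72734544e-03 -9.99998443e-01]]
```

View pics/scene.png

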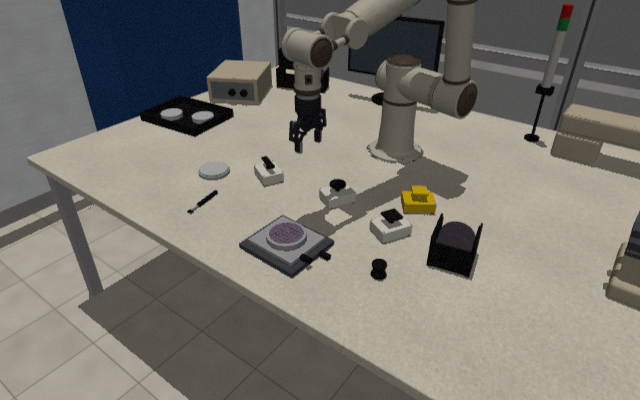

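View pics/side.png

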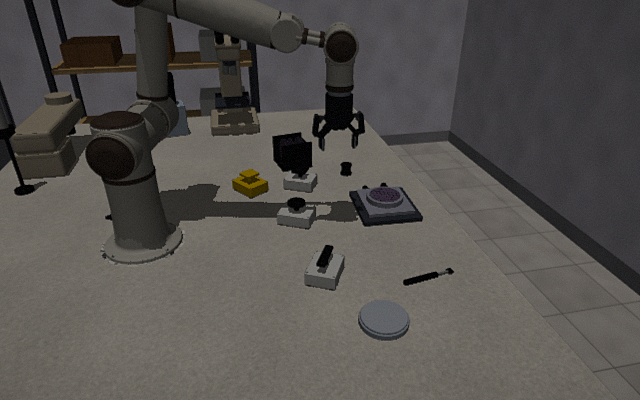

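The scene view shows the caps: round at about (338,185), square at (391,216), bar at (267,162). In the side view they are at about (296,203), (299,174) and (325,257). The yellow look-alike is at (419,200) and the cassette is close to the square box. I'll triangulate roughly, then refine from above with the wrist camera.

```bash
cat > h.py <<'E'
import numpy as np,cv2
def cast(c,px,z):
    R,t=c['R'],c['t']; o=-R.T@t
    d=R.T@np.linalg.inv(c['K'])@np.array([*px,1.]); return o+d*(z-o[2])/d[2]
def wray(w,p,R,px,z):
    """wrist fisheye pixel(s) -> world point at height z; p,R: TCP pose"""
    K=w['K'];T=w['tool_from_camera'];out=[]
    for u,v in np.atleast_2d(px).astype(float):
        a=np.array([(u-K[0,2])/K[0,0],(v-K[1,2])/K[1,1]]);r=np.hypot(*a)+1e-9
        d=R@T[:3,:3]@np.array([*(a/r*np.sin(r)),np.cos(r)]);o=p+R@T[:3,3]
        out.append(o+d*(z-o[2])/d[2])
    return np.array(out)
E
python3 - <<'E'
from rig import arm
import pickle
from h import *
d=pickle.load(open('d.pkl','rb'))
for n,P in(("scene",[(338,184),(391,215),(267,161)]),("side",[(296,201),(299,173),(325,256)])):
    for p in P: print(n,p,cast(d[n],p,.07).round(3))
D=np.array(arm.state()['eef_rot']).round()
arm.grip(0.0)
arm.move_pose([.50,-.02,.36],D)
s=arm.state();w=arm.get_image("wrist")
pickle.dump((s,w),open('w0.pkl','wb'));cv2.imwrite('pics/w0.png',w['frame'])
print(s['clock'],s['eef_pos'],w['K'],w['tool_from_camera'])
E
```

```text
scene (338, 184) [0.459 0.035 0.07 ]
scene (391, 215) [0.511 0.264 0.07 ]
scene (267, 161) [ 0.482 -0.262  0.07 ]
side (296, 201) [0.452 0.027 0.07 ]
side (299, 173) [0.494 0.224 0.07 ]
side (325, 256) [ 0.479 -0.272  0.07 ]
1.5167 [ 0.4999949  -0.0198849   0.35872567] [[309.70691629   0.         316.68445974]
 [  0.         309.70691629 202.18456475]
 [  0.           0.           1.        ]] [[-9.15009301e-04 -9.48890461e-01 -3.15604270e-01  8.15915842e-02]
 [ 9.99998919e-01 -1.23144042e-03  8.03201285e-04  1.20589101e-04]
 [-1.15079789e-03 -3.15603194e-01  9.48890562e-01 -1.42967434e-01]
 [ 0.00000000e+00  0.00000000e+00  0.00000000e+00  1.00000000e+00]]
```

View pics/w0.png

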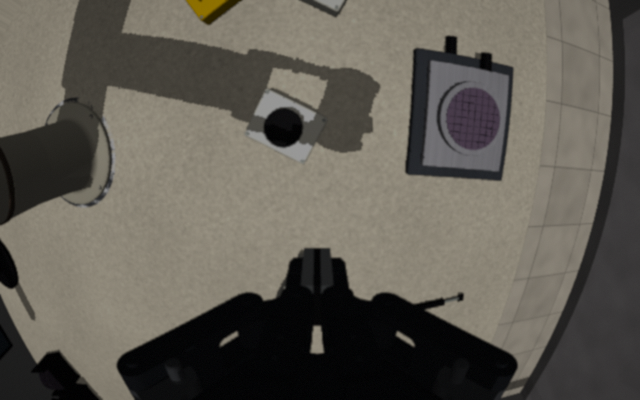

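Round cap at about (284,127), with the box slightly rotated. The fingers sit at (317,250). Next I'll take a closer wrist view of each box.

```bash
python3 - <<'E'
from rig import arm
import pickle
from h import *
D=np.array(arm.state()['eef_rot']).round()
L=[]
for n,(x,y) in dict(square=(.50,.245),round=(.455,.03),bar=(.48,-.267)).items():
    arm.move_pose([x,y-.07,.24],D); s=arm.state();w=arm.get_image("wrist");L.append((n,s,w))
print(arm.state()['clock'])
pickle.dump(L,open('w1.pkl','wb'))
cv2.imwrite('pics/w1.png',np.vstack([w['frame'][0:260,130:530][:200] for _,_,w in L]))
for n,s,w in L:
    f=w['frame']; m=(f.max(2)<45).astype(np.uint8); m[225:]=0
    c,_=cv2.findContours(m,cv2.RETR_EXTERNAL,cv2.CHAIN_APPROX_NONE)
    for k in c:
        if cv2.contourArea(k)<300: continue
        P=wray(w,np.array(s['eef_pos']),np.array(s['eef_rot']),k[:,0],.07)[:,:2].astype(np.float32)
        print(n,cv2.boundingRect(k),cv2.contourArea(k),np.array(cv2.minAreaRect(P)[0]).round(4),np.array(cv2.minAreaRect(P)[1]).round(4),cv2.minAreaRect(P)[2])
E
```

```text
4.6583
square (428, 163, 115, 62) 1265.0 [0.7059 0.1686] [0.1679 0.0674] 10.497329711914062
square (288, 67, 64, 62) 2234.0 [0.5037 0.2618] [0.0489 0.0489] 61.53965759277344
square (449, 35, 42, 35) 1039.5 [0.6661 0.3208] [0.0526 0.0351] 23.130067825317383
square (608, 17, 32, 208) 2111.0 [0.9894 0.289 ] [0.3524 0.0476] 88.01454162597656
round (0, 113, 65, 104) 5177.0 [0.0063 0.0043] [0.2354 0.1413] 10.476354598999023
round (287, 91, 54, 53) 2177.0 [0.4529 0.0272] [0.0529 0.0532] 89.79264831542969
round (612, 26, 28, 199) 1801.5 [0.9587 0.0651] [0.042  0.3362] 0.12596789002418518
round (460, 14, 115, 173) 4765.5 [0.7012 0.0623] [0.2029 0.1656] 87.73670959472656
bar (457, 160, 61, 18) 531.5 [ 0.6786 -0.3169] [0.0847 0.0121] 9.56861400604248
bar (289, 71, 56, 82) 1674.0 [ 0.4803 -0.2627] [0.0848 0.0217] 61.84571838378906
bar (610, 22, 30, 203) 2074.0 [ 0.9763 -0.2254] [0.3426 0.0423] 89.94053649902344
bar (0, 0, 47, 30) 982.5 [ 0.0384 -0.066 ] [0.0453 0.1441] 70.07307434082031
```

View pics/w1.png

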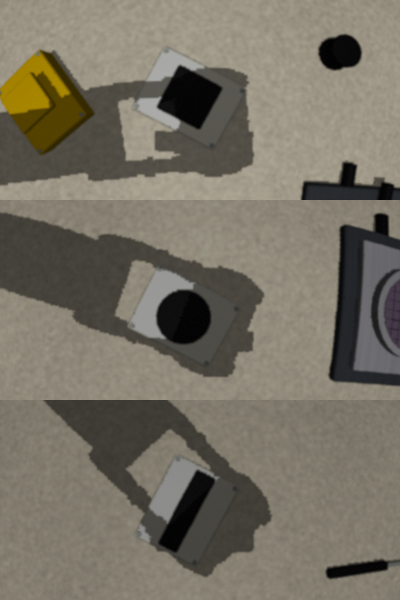

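The cap outlines match the given sizes: square (0.504,0.262), round (0.453,0.027), bar (0.480,-0.263). I'll press the round key first.

```bash
cat >> h.py <<'E'
def press(arm,x,y):
    D=np.array(arm.state()['eef_rot']).round()
    arm.move_pose([x,y,.15],D); arm.line_to([x,y,.082],vel=.08); arm.sleep(.2)
    f0=np.array(arm.state()['wrist_force'])
    hit=arm.line_to([x,y,.0565],vel=.012,stop_force=5.0)
    s=arm.state(); print('hit',hit,np.round(s['eef_pos'],4),(np.array(s['wrist_force'])-f0).round(2))
    arm.sleep(.2)
    s=arm.state(); print(np.round(s['eef_pos'],4),(np.array(s['wrist_force'])-f0).round(2))
    arm.line_to([x,y,.15],vel=.08); print(arm.state()['clock'])
E
python3 - <<'E'
from rig import arm
from h import *
press(arm,.4529,.0272)
E
```

```text
hit True [0.4529 0.0272 0.0594] [-0.69  0.46  4.02]
[0.4529 0.0272 0.0594] [-0.51  0.29  3.56]
10.425
```

```bash
cat >> h.py <<'E'
def check(arm,i):
    import pickle
    n,s0,w0=pickle.load(open('w1.pkl','rb'))[i]
    arm.move_joints(s0['joint_pos']); arm.sleep(.2); s=arm.state(); w=arm.get_image('wrist')
    for q in(w0,w):
        f=q['frame']; m=(f.max(2)<45).astype(np.uint8); m[225:]=0; m[:,:250]=0;m[:,380:]=0
        k=max(cv2.findContours(m,0,1)[0],key=cv2.contourArea)
        mm=cv2.erode(cv2.drawContours(m*0,[k],-1,1,-1),np.ones((9,9)))>0
        print(n,cv2.boundingRect(k),np.median(q['z_map'][mm]))
        wh=(f.min(2)>130)&(np.hypot(*(np.indices(f.shape[:2])-np.array([130,310])[:,None,None]))<70)
        print('  white z',np.median(q['z_map'][wh]),wh.sum())
    cv2.imwrite(f'pics/c{i}.png',np.hstack([q['frame'][20:220,200:440] for q in(w0,w)]))
    print(np.subtract(s['eef_pos'],s0['eef_pos']).round(4),arm.state()['clock'])
E
python3 - <<'E'
from rig import arm
from h import *
check(arm,1)
E
```

```text
round (287, 91, 54, 53) 0.30149704
  white z 0.3242216 1691
round (289, 92, 53, 53) 0.3062287
  white z 0.32325375 1714
[-0.0009  0.0009 -0.0017] 11.2
```

View pics/c1.png

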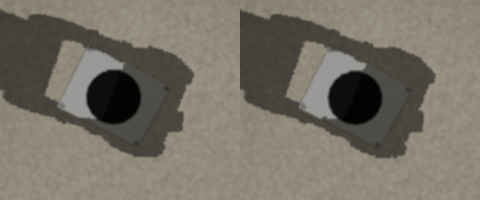

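The before/after crops show the round box in the same place. The cap's depth grew about 6 mm relative to the box top, so it is latched. Next are the square and bar keys.

```bash
python3 - <<'E'
from rig import arm
from h import *
press(arm,.5037,.2618); check(arm,0)
E
```

```text
hit True [0.5037 0.2618 0.0595] [-0.54 -1.41  4.96]
[0.5037 0.2618 0.0595] [ 1.41 -0.58  4.75]
16.7833
square (288, 67, 64, 62) 0.29479247
  white z 0.37862098 4767
square (290, 68, 63, 62) 0.2987067
  white z 0.37606582 4702
[-0.0011  0.0009 -0.0022] 17.6
```

Square key is down 6 mm as well, after allowing for the camera sitting 2 mm lower. Now the bar.

```bash
python3 - <<'E'
from rig import arm
from h import *
arm.move_pose([.46,0,.2],np.array(arm.state()['eef_rot']).round())
press(arm,.4803,-.2627); check(arm,2)
w=arm.get_image('scene');cv2.imwrite('pics/end.png',w['frame'])
E
```

```text
hit True [ 0.4803 -0.2627  0.0594] [-1.1   1.97  5.25]
[ 0.4803 -0.2627  0.0594] [0.6  1.65 4.31]
23.775
bar (289, 71, 56, 82) 0.29946685
  white z 0.32028243 1349
bar (290, 73, 55, 81) 0.30434227
  white z 0.31924254 1400
[-0.0005  0.0014 -0.0019] 24.5583
```

View pics/c2.png

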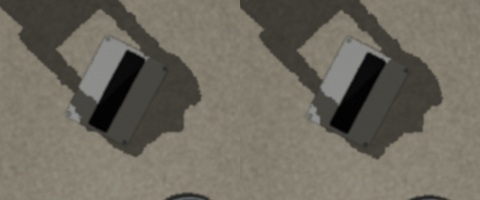

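View pics/end.png

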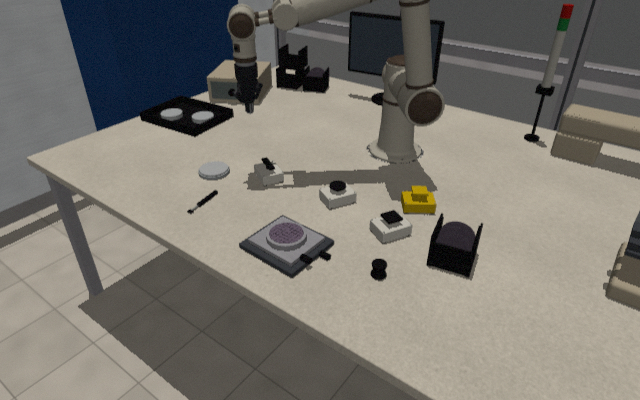

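The bar cap is also about 6 mm lower, all three boxes are unmoved, the other items are in place and the arm is clear. Handing in.

```bash
python3 -c "
from rig import arm
print(arm.close_job())"
```

```text
the job is handed in; nothing more can be done
None
```

I pressed the round, square and bar keys in that order, with about 5 N each; depth readings show each cap about 6 mm lower (latched), nothing else appears moved, and I handed the job in at about 25 s of the 51 s limit.

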